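# Park the large measuring cup under the step shelf

## Task

Clear the mixing space: slide the larger of the two steel measuring cups, upright, through the open front of the little wooden step shelf until the whole cup is under the board, standing on the counter with its handle still sticking out at the front (the side facing the robot). Leave the smaller cup where it is.

Things in the scene. Friction and masses are not known exactly. Their poses are not given: they have to be found in the camera images.
- large_cup_center (a point): Larger steel measuring cup, loose, about 0.15 kg: round, 72 mm across at the rim, 55 mm high, with one straight flat handle. This point is on the cup's axis half-way up, 27.5 mm above the counter. z is up; the handle runs level along the cup's -x and ends 135 mm from the axis. At the start the handle points roughly to the robot's side of the counter.
- large_cup_handle (a point): Grip point on the larger cup's handle, 110 mm from the cup's axis along the cup's -x, in the middle of the bar: 49 mm above the counter when the cup stands. The bar is 16 mm wide (along the cup's y) and 7 mm thick, with free space below and beside it. Axes as the cup's.
- small_cup_center (a point): Smaller steel measuring cup of the same form, loose, to be left alone: 52 mm across, 35 mm high; its handle ends 105 mm from its axis along its -x. This point is on its axis half-way up. It starts on the other side (left or right) of the shelf from the larger cup; which is on the left varies.
- bay_mouth (a point): Open front of the fixed wooden step shelf: a point on the counter midway between its side panels (106 mm apart inside, 15 mm thick), straight below the board's front edge. x points level into the shelf, z up. Board and panels run from x = 0 to 140 mm; the board's underside is 85 mm up, its top 100 mm. The back is open. Tins up to 138 mm up stand on the board, over 95 mm behind its front edge.

How it is judged (in metres and radians):
At the end, for the whole second after the job is handed in: The larger cup stands upright (within 10 degrees) and still on the counter between the shelf's side panels, wholly under the board (its axis at least 33 mm behind the board's front edge), with the grip point of its handle at least 5 mm out in front of that edge (x of large_cup_center in the frame of bay_mouth above 0.033 m and x of large_cup_handle in the frame of bay_mouth below -0.005 m and y of large_cup_center in the frame of bay_mouth between -0.025 and 0.025 m and height (world z) of large_cup_center below 0.035 m and angle between large_cup_center's own z axis and vertical below 0.17 rad and linear speed of large_cup below 0.02 m/s); the robot touches nothing.
It fails at once if the larger cup is tipped by more than 30 degrees (angle between large_cup_center's own z axis and vertical above 0.52 rad).
It fails at once if the smaller cup is moved by more than 25 mm (distance of small_cup_center from where it was at the start of the episode above 0.025 m).
It also fails if it takes over 38 s, if anything falls off the work surface, if the arm or the gripper's body presses on something with over 40 N, if the wrist force passes 120 N, or if a joint passes its speed limit or range.

## Robot

A 7-joint arm with a two-finger parallel gripper is mounted at the origin on the work surface. World frame = base frame: x ahead of the robot, y to its left, z up, the work surface at z = 0. Lengths are in m, angles in degrees, forces in N, time in s.
With the tool pointing down it reaches from about 0.425 to 0.875 m from the base axis. Payload 4.7 kg.
Tool frame: the origin (TCP) lies at the very end of the fingers, on their centre line; the grasp point (between the pads) lies 19 mm behind it; y points along the fingers, x is the direction in which the jaws open and shut, and the axes are right-handed (so a half turn about y gives the same grasp; the last joint's range is limited). The gripper opens to 85 mm and grips with 20 to 120 N. Pads are 22 mm wide; open, the fingers measure 114 mm over their backs; the gripper's body (76 mm by 85 mm) begins 54 mm behind the grasp point. The pads swing forward as they close: fully open they stand 13 mm farther back than shut.
Start: joints at [-62.504, 18.392, -4.016, 83.108, 1.295, 78.541, -3.26], TCP at [0.292, 0.581, 0.231] pointing down, gripper open.
Joint ranges: [-163.93, 163.93], [-17.29, 119.83], [-79.2, 71.16], [3.27, 140.29], [-89.18, 269.18], [5.43, 117.66], [-154.24, 154.24]. Speed limits (degrees/s): [147.25, 147.25, 180, 180, 180, 180, 180].

## Interface

Orientations are given as a 3x3 rotation matrix whose columns are the frame's x, y, z axes.
In Python, from station import get_obs, imaging, workorder gives the robot as it stands. The module is installed in compiled form; this text tells all that it offers.
- The arm moves only by the tool step_arm, never from a script. Its argument "increments" is a list of rows, each a list of 3 entries, a list of its own where there are three numbers: the shift along the tool's x, y, z each as a share of 0.08 m, from -1 to 1, then the turn, a rotation vector about the tool's x, y, z each as a share of 180 degrees, from -1 to 1, then the closure, from -1 (fully open) to 1 (shut). In form: [[[tx, ty, tz], [rx, ry, rz], hand], ...]. A call has exactly 5 rows; each row is the pose to reach, as a shift and turn from the pose measured when the call began, along the tool's axes at that moment, turning the shorter way round; what a row does not reach only later rows make up. A row lasts 1/8 s, in which the tool goes at most 62.5 mm and 10.7 degrees, less where a joint would pass 70% of its speed; a pose out of reach is approached as far as the arm can. A call with a number of a shift or a turn outside -1 to 1 is refused whole. A call with a gripper value outside its range is refused whole. The fingers move at their own pace and stop on an object; "squeeze" is the grip in N (left out, the last holds). Time passes only in rows, so rows that repeat a pose let the fingers close, or fill a call up. It gives the time, the measured TCP pose, the force and the opening at its end, in the units of the state.
- get_obs(): the state, without advancing time (a new reading comes with each control period).
- imaging.read_camera(name): name is "scene" or "top"; returns a dict with "img" (480x640x3 uint8, red, green, blue), "camera_matrix" (3x3 intrinsics, pixels), "R" (3x3) and "t" (3): a world point X has camera coordinates R X + t. Camera axes: x right, y down, z forward; pixel columns grow to the right and rows downward; lengths in m; the calibration is good to about 2 mm. A picture is of the moment at which its call begins. There is no depth.
- workorder.finish_job(): hands the job in, once; it reports no verdict.
The state is a dict: "t": time; "joints": joint angles; "qvel": joint speeds; "effort": joint torques, N m; "position": TCP position; "tcp_rot": TCP orientation; "contact_force": force on the tool from outside, world axes, zero at the start; "ft_torque": the same for the moment, N m; "opening": finger opening in m.
Only numpy, scipy, OpenCV 4.12 (cv2) and the standard library are available. Lean on these libraries where they do the work, as an engineer would, in place of code of your own. Each camera call takes 0.05 s, during which the arm holds its last target.

## Working session

There is one attempt and no reset: what is moved stays moved. The work goes in short steps, Python scripts to look and compute and a tool call to move; the robot and the scene stay as the last step left them, time stands still between calls to the robot, and variables do not carry over. Pictures are saved under pics/ and viewed, and the job is handed in when it is done.

Besides the shell and the picture viewer there is one more tool, called in YAML: its name, and indented under it one key for each argument. step_arm: Moves the arm, as the interface text tells. Shift numbers are shares of 0.08 m and turn numbers shares of 180 degrees, none past 1 either way. Its arguments: {"type":"object","properties":{"increments":{"type":"array","items":{"type":"array"}},"squeeze":{"type":"number"}},"required":["increments"]}

```bash
mkdir -p pics
python3 - <<'E'
from station import get_obs, imaging
import cv2
o=get_obs()
for k in o: print(k,o[k])
for n in("scene","top"):
    c=imaging.read_camera(n); cv2.imwrite(f"pics/{n}0.png",c["img"][:,:,::-1]); print(n,c["camera_matrix"],c["R"],c["t"])
E
```

```text
t 0.0
joints [-62.50455525  18.44096231  -4.01471663  83.17513117   1.29418428
  78.54150816  -3.259947  ]
qvel [ 0.10546621 -0.08673779 -0.00441132 -0.00607874 -0.07127693  0.03589221
  0.01725341]
effort [ 5.75859885e-04 -4.93582213e+01 -3.81826479e-01 -3.14330828e+01
  1.31452506e-02  1.17322215e-02 -1.82223670e-05]
position [0.29173528 0.5802434  0.23019982]
tcp_rot [[ 4.49108845e-01 -7.99226569e-04 -8.93476696e-01]
 [ 8.93474900e-01 -1.79400696e-03  4.49109547e-01]
 [-1.96184370e-03 -9.99998071e-01 -9.16155170e-05]]
contact_force [-0.26796752 -1.20841075 -0.96389829]
ft_torque [-0.02647422  0.03209729 -0.0476149 ]
opening 0.08519854279645091
scene [[525.30244316   0.         311.7628932 ]
 [  0.         525.30244316 242.29458942]
 [  0.           0.           1.        ]] [[ 0.86062594  0.50923631  0.00116713]
 [ 0.41120726 -0.69359806 -0.59146456]
 [-0.30038571  0.50950967 -0.80633015]] [-0.46888922 -0.19035167  1.16664118]
top [[532.54387321   0.         326.9207749 ]
 [  0.         532.54387321 238.28273059]
 [  0.           0.           1.        ]] [[-0.01018207 -0.99984542 -0.01433391]
 [-0.99699517  0.0112518  -0.07664218]
 [ 0.07679162  0.01351046 -0.99695562]] [0.01487372 0.56090394 0.90404962]
```

View pics/scene0.png

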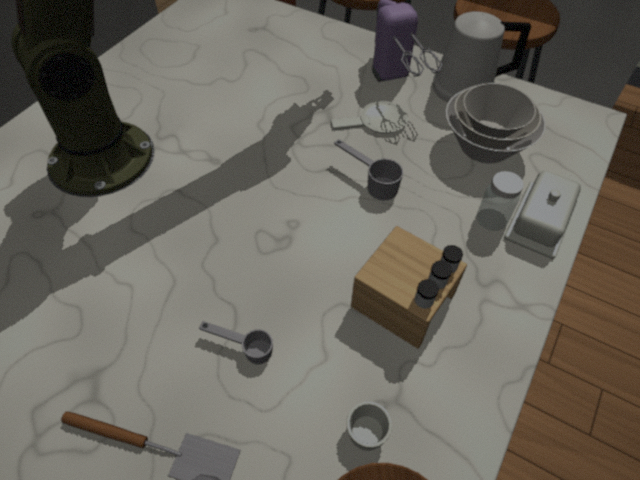

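View pics/top0.png

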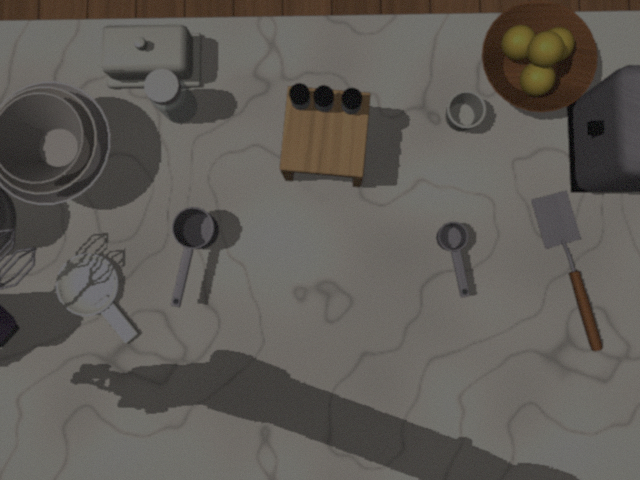

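```bash
cat > h.py <<'E'
import numpy as np, cv2
from station import get_obs, imaging
def ray(c,uv,z):
    K,R,t=[np.array(c[k],float) for k in("camera_matrix","R","t")]
    C=-R.T@t; d=R.T@np.linalg.solve(K,[uv[0],uv[1],1.]); return C+d*(z-C[2])/d[2]
def proj(c,X):
    K,R,t=[np.array(c[k],float) for k in("camera_matrix","R","t")]
    p=K@(R@np.array(X)+t); return p[:2]/p[2]
E
python3 - <<'E'
from h import *
c=imaging.read_camera("top"); im=c["img"][:,:,::-1].copy()
cv2.imwrite("pics/c1.png",cv2.convertScaleAbs(cv2.resize(im[70:320,150:390],None,fx=3.2,fy=2.4 and 2.4*0+3.2 if 0 else 2.4,interpolation=cv2.INTER_CUBIC),alpha=1.7))
hsv=cv2.cvtColor(im,cv2.COLOR_BGR2HSV)
m=cv2.inRange(hsv,(5,90,60),(25,255,255)); m[:, :250]=0; m[:,400:]=0; m[:70]=0;m[220:]=0
cs,_=cv2.findContours(m,0,2); b=max(cs,key=cv2.contourArea); print(cv2.contourArea(b),cv2.boxPoints(cv2.minAreaRect(b)))
print(cv2.approxPolyDP(b,4,True)[:,0].tolist())
for p in [(196,228),(177,304),(452,236)]: print(ray(c,p,.054))
for p in [(281,174),(364,178),(288,87),(369,94)]: print(ray(c,p,.1))
E
```

```text
5379.0 [[279.64023 170.61769]
 [287.548    85.60912]
 [370.13565  93.2917 ]
 [362.22787 178.30026]]
[[289, 87], [280, 168], [361, 177], [369, 94], [361, 93], [362, 106], [354, 115], [340, 110], [342, 91], [333, 90], [330, 111], [312, 110], [311, 96], [311, 107], [302, 111], [290, 104]]
[0.5784132  0.22894252 0.054     ]
[0.45141393 0.25964049 0.054     ]
[ 0.56000588 -0.20078737  0.054     ]
[0.65946456 0.08055739 0.1       ]
[ 0.6512358  -0.05263566  0.1       ]
[0.80269527 0.06863649 0.1       ]
[ 0.78901308 -0.06288002  0.1       ]
```

View pics/c1.png

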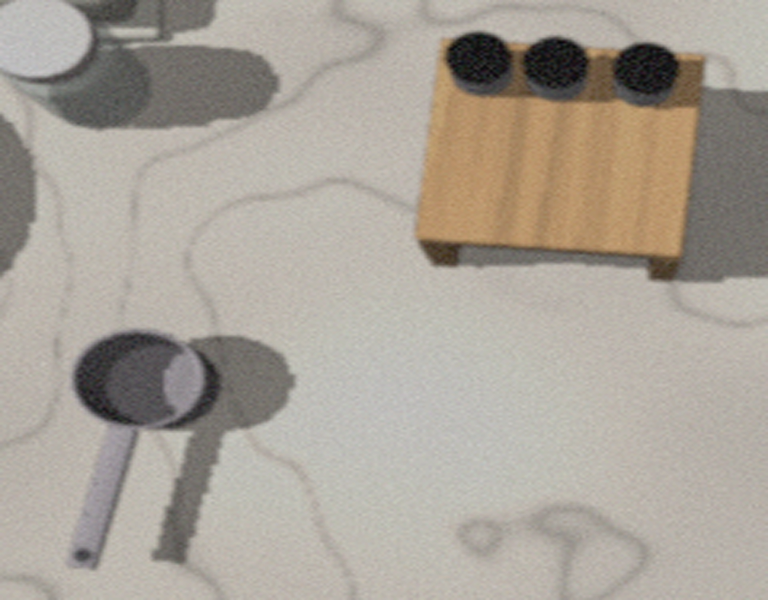

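Run:
```python
from h import *
c=imaging.read_camera("top")
f=lambda X,Y,z:ray(c,(150+X/3.2,70+Y/2.4),z)
A=[f(*p,.1) for p in[(416,238),(682,256),(440,40),(704,54)]]
print(np.round(A,4)); print([np.linalg.norm(A[i]-A[j]) for i,j in[(0,1),(2,3),(0,2),(1,3)]])
for p in [(438,265),(458,264),(650,278),(676,279)]: print('foot',f(*p,0))
ce=f(146,379,.055); print(ce, np.linalg.norm(f(73,379,.055)-f(219,379,.055)),np.linalg.norm(f(146,330,.055)-f(146,428,.055)))
e=f(83,567,.0525);r=f(124,430,.0525);print(e,r,np.linalg.norm((e-ce)[:2]),'dir',np.degrees(np.arctan2(*(r-e)[1::-1])),np.degrees(np.arctan2(*(ce-e)[1::-1])))
s=imaging.read_camera("scene"); im=s["img"][:,:,::-1]
cv2.imwrite("pics/s1.png",cv2.convertScaleAbs(cv2.resize(im[120:360,310:490],None,fx=3.2,fy=2.4,interpolation=cv2.INTER_CUBIC),alpha=1.7))
for X in A: print(proj(s,X))
print(proj(s,ce),proj(s,e))
```

```text
[[ 0.6674  0.0821  0.1   ]
 [ 0.6534 -0.0513  0.1   ]
 [ 0.8033  0.0694  0.1   ]
 [ 0.7915 -0.0645  0.1   ]]
[np.float64(0.13413419482499497), np.float64(0.13450739958014105), np.float64(0.1364983158431555), np.float64(0.1387014792114939)]
foot [0.66773347 0.08000624 0.        ]
foot [0.66834568 0.0687671  0.        ]
foot [ 0.65639141 -0.03875461  0.        ]
foot [ 0.65545251 -0.05328409  0.        ]
[0.57846215 0.22931627 0.055     ] 0.07710844336561393 0.0690792167360109
[0.4476311  0.26182328 0.0525    ] [0.5429007  0.24127272 0.0525    ] 0.13480901449266927 dir -12.172725527330119 -13.953463679868737
[395.25507652 224.14160214]
[352.80083487 275.59743709]
[465.69621823 261.77649242]
[427.42464413 320.07497472]
[383.64796223 171.25907224] [335.02678189 139.90687119]
```

View pics/s1.png

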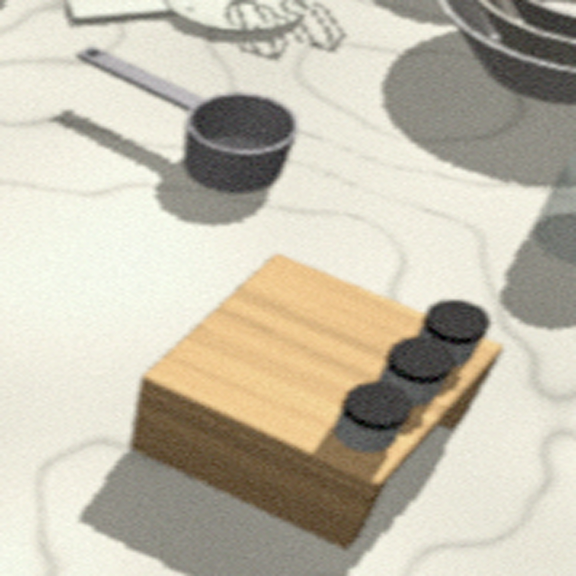

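Run:
```python
from h import *
s=imaging.read_camera("scene");c=imaging.read_camera("top")
for n,p in dict(bottle_base=(392,76),jug=(465,92),scoop=(383,118),scooph=(345,125)).items(): print(n,ray(s,p,0))
b=ray(s,(392,76),0)
for z in(.1,.2,.25): print(z,proj(s,[b[0],b[1],z]))
o=get_obs();R=o["tcp_rot"];p=o["position"]
ce=np.array([.5785,.2293]);a=np.radians(-13.3);g=ce-.11*np.array([np.cos(a),np.sin(a)]);print(g)
print(np.round(R.T@(np.array([g[0],g[1],.14])-p)/.08,3))
```

```text
bottle_base [0.43178383 0.59264014 0.        ]
jug [0.61495217 0.62695253 0.        ]
scoop [0.48277571 0.43609614 0.        ]
scooph [0.41711874 0.36854271 0.        ]
0.1 [397.19054657  40.650765  ]
0.2 [403.09189306   0.4607617 ]
0.25 [406.35636081 -21.77127805]
[0.47145032 0.25460547]
[-2.633  1.14  -3.836]
```

step_arm:
  increments:
    - [[-0.14,0,-0.2],[0,0,0],-1]
    - [[-0.28,0,-0.4],[0,0,0],-1]
    - [[-0.42,0,-0.6],[0,0,0],-1]
    - [[-0.56,0,-0.8],[0,0,0],-1]
    - [[-0.68,0,-1],[0,0,0],-1]
  squeeze: 60

```text
t: 0.98
position: [0.3399, 0.4946, 0.2313]
tcp_rot: [[0.45, 0.0, -0.893], [0.893, -0.0, 0.45], [-0.0, -1.0, -0.0]]
contact_force: [1.2, -0.5, -0.4]
opening: 0.0854
```

step_arm:
  increments:
    - [[-0.14,0,-0.2],[0,0,0],-1]
    - [[-0.28,0,-0.4],[0,0,0],-1]
    - [[-0.42,0,-0.6],[0,0,0],-1]
    - [[-0.56,0,-0.8],[0,0,0],-1]
    - [[-0.68,0,-1],[0,0,0],-1]

```text
t: 1.6
position: [0.3875, 0.409, 0.2314]
tcp_rot: [[0.45, 0.0, -0.893], [0.893, -0.0, 0.45], [0.0, -1.0, -0.0]]
contact_force: [-0.1, 0.4, 0.2]
opening: 0.0853
```

step_arm:
  increments:
    - [[-0.14,0.1,-0.2],[0,0,0],-1]
    - [[-0.28,0.2,-0.4],[0,0,0],-1]
    - [[-0.42,0.3,-0.6],[0,0,0],-1]
    - [[-0.56,0.4,-0.8],[0,0,0],-1]
    - [[-0.68,0.5,-1],[0,0,0],-1]

```text
t: 2.22
position: [0.435, 0.3232, 0.1908]
tcp_rot: [[0.45, 0.0, -0.893], [0.893, -0.0, 0.45], [-0.0, -1.0, -0.0]]
contact_force: [1.0, 0.4, 1.4]
opening: 0.0855
```

```bash
cat > g.py <<'E'
from h import *
import sys
def to(x,y,z,head):
    o=get_obs();R=o["tcp_rot"];p=o["position"]
    h=np.radians(head);Rt=np.array([[np.cos(h),0,-np.sin(h)],[np.sin(h),0,np.cos(h)],[0,-1,0]])
    rv=cv2.Rodrigues(R.T@Rt)[0].ravel()
    print("t",o["t"],"p",np.round(p,4),"head",np.degrees(np.arctan2(R[1,0],R[0,0])),"F",np.round(o["contact_force"],1),"open",o["opening"])
    print("shift",np.round(R.T@(np.array([x,y,z])-p)/.08,3),"turn",np.round(rv/np.pi,4))
if __name__=="__main__": to(*map(float,sys.argv[1:]))
E
python3 g.py .4715 .2546 .14 76.7
```

```text
t 2.225 p [0.435  0.3232 0.1908] head 63.26967805054008 F [1.  0.4 1.4] open 0.08549092218019057
shift [-0.561  0.635 -0.793] turn [ 0.     -0.0746 -0.0001]
```

step_arm:
  increments:
    - [[-0.14,0.15,-0.2],[0,-0.02,0],-1]
    - [[-0.28,0.3,-0.4],[0,-0.04,0],-1]
    - [[-0.42,0.45,-0.6],[0,-0.06,0],-1]
    - [[-0.56,0.63,-0.79],[0,-0.075,0],-1]
    - [[-0.56,0.63,-0.79],[0,-0.075,0],-1]

```text
t: 2.85
position: [0.4715, 0.2523, 0.1391]
tcp_rot: [[0.233, -0.002, -0.973], [0.973, -0.002, 0.233], [-0.002, -1.0, 0.001]]
contact_force: [-0.9, 0.4, -0.6]
opening: 0.0856
```

```bash
python3 g.py .4715 .2546 .03 76.7
python3 - <<'E'
from h import *
c=imaging.read_camera("top"); im=c["img"][:,:,::-1]
cv2.imwrite("pics/c2.png",cv2.convertScaleAbs(cv2.resize(im[150:400,80:330],None,fx=2.4,fy=2.4),alpha=1.7))
s=imaging.read_camera("scene"); im=s["img"][:,:,::-1]
cv2.imwrite("pics/s2.png",cv2.convertScaleAbs(cv2.resize(im[60:260,270:470],None,fx=3,fy=3),alpha=1.7))
E
```

```text
t 2.85 p [0.4715 0.2523 0.1391] head 76.55504539339015 F [-0.9  0.4 -0.6] open 0.08561264208192274
shift [0.031 1.364 0.005] turn [-0.0004 -0.0008 -0.0008]
```

View pics/c2.png

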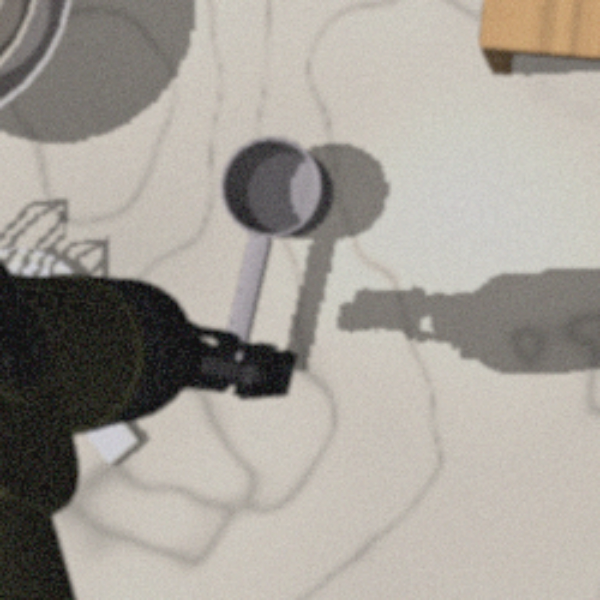

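View pics/s2.png

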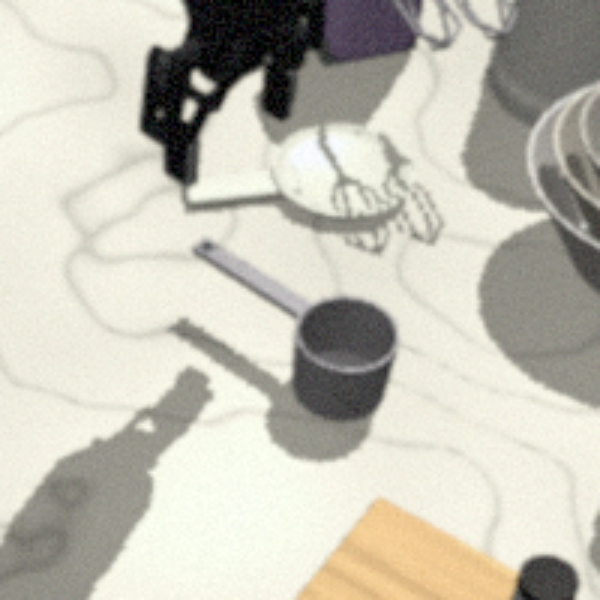

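step_arm:
  increments:
    - [[0.03,0.15,0],[0,0,0],-1]
    - [[0.03,0.3,0],[0,0,0],-1]
    - [[0.03,0.45,0],[0,0,0],-1]
    - [[0.03,0.6,0],[0,0,0],-1]
    - [[0.03,0.7,0],[0,0,0],-1]

```text
t: 3.58
position: [0.4714, 0.2573, 0.0834]
tcp_rot: [[0.23, -0.001, -0.973], [0.973, -0.0, 0.23], [-0.001, -1.0, 0.001]]
contact_force: [0.7, 0.5, 0.7]
opening: 0.085
```

```bash
python3 g.py .4715 .2546 .03 76.7
python3 - <<'E'
from h import *
c=imaging.read_camera("top"); im=c["img"][:,:,::-1]
cv2.imwrite("pics/c3.png",cv2.convertScaleAbs(cv2.resize(im[200:350,100:250],None,fx=4,fy=4),alpha=2.2))
s=imaging.read_camera("scene"); im=s["img"][:,:,::-1]
cv2.imwrite("pics/s3.png",cv2.convertScaleAbs(cv2.resize(im[60:260,270:470],None,fx=3,fy=3),alpha=1.9))
E
```

```text
t 3.575 p [0.4714 0.2573 0.0834] head 76.72133791479847 F [0.7 0.5 0.7] open 0.08495316616516552
shift [-0.033  0.667 -0.01 ] turn [-0.0003  0.0001 -0.0002]
```

View pics/c3.png

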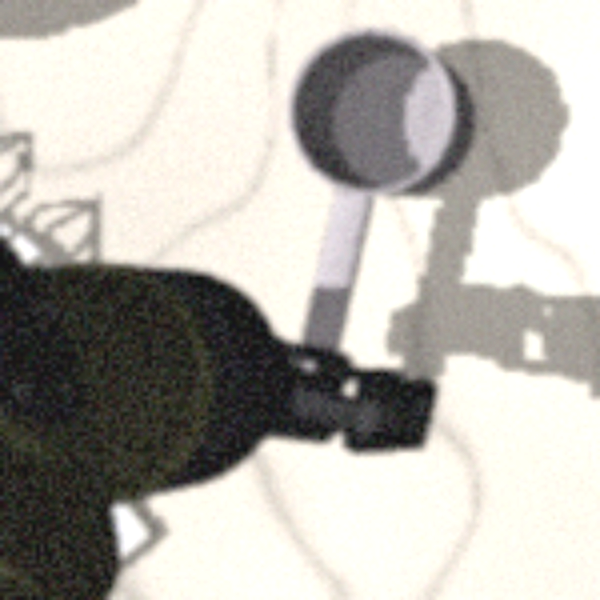

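View pics/s3.png

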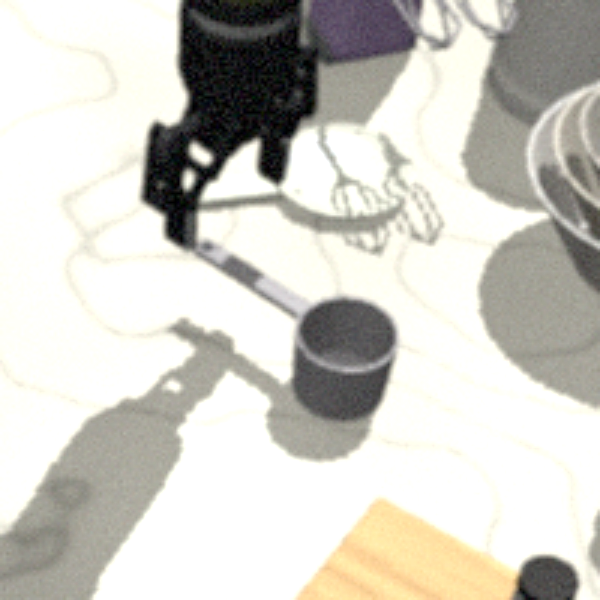

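step_arm:
  increments:
    - [[-0.03,0.15,0],[0,0,0],-1]
    - [[-0.03,0.3,0],[0,0,0],-1]
    - [[-0.03,0.45,0],[0,0,0],-1]
    - [[-0.03,0.6,-0.01],[0,0,0],-1]
    - [[-0.03,0.66,-0.01],[0,0,0],-1]

```text
t: 4.3
position: [0.4708, 0.2542, 0.0294]
tcp_rot: [[0.23, -0.003, -0.973], [0.973, -0.002, 0.23], [-0.002, -1.0, 0.003]]
contact_force: [-0.0, 0.9, -0.5]
opening: 0.0853
```

```bash
python3 g.py .4715 .2546 .03 76.7
python3 - <<'E'
from h import *
s=imaging.read_camera("scene"); im=s["img"][:,:,::-1]
cv2.imwrite("pics/s4.png",cv2.convertScaleAbs(cv2.resize(im[90:240,290:440],None,fx=4,fy=4),alpha=2.2))
E
```

```text
t 4.3 p [0.4708 0.2542 0.0294] head 76.71412190832575 F [-0.   0.9 -0.5] open 0.0853097295180839
shift [ 0.006 -0.008 -0.007] turn [-0.0008  0.0001 -0.0007]
```

View pics/s4.png

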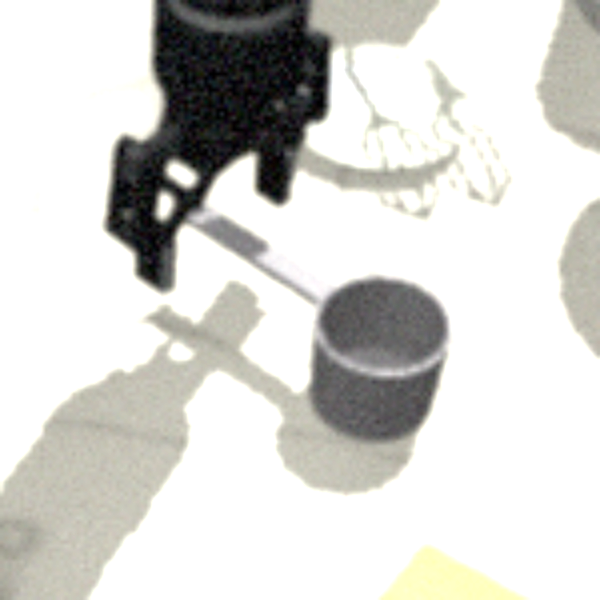

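The handle runs between the two fingers, from about (200,215) in the crop. Now closing.

step_arm:
  increments:
    - [[0,0,0],[0,0,0],0]
    - [[0,0,0],[0,0,0],0.3]
    - [[0,0,0],[0,0,0],0.5]
    - [[0,0,0],[0,0,0],0.8]
    - [[0,0,0],[0,0,0],1]
  squeeze: 60

```text
t: 4.97
position: [0.4709, 0.2542, 0.0295]
tcp_rot: [[0.23, -0.003, -0.973], [0.973, -0.002, 0.23], [-0.002, -1.0, 0.002]]
contact_force: [-0.1, -0.8, 0.3]
opening: 0.0147
```

step_arm:
  increments:
    - [[0,0,0],[0,0,0],1]
    - [[0,0,0],[0,0,0],1]
    - [[0,0,0],[0,0,0],1]
    - [[0,0,0],[0,0,0],1]
    - [[0,0,0],[0,0,0],1]

```text
t: 5.6
position: [0.4709, 0.2542, 0.0295]
tcp_rot: [[0.23, -0.003, -0.973], [0.973, -0.002, 0.23], [-0.002, -1.0, 0.002]]
contact_force: [-1.3, -0.7, 1.2]
opening: 0.0144
```

```bash
python3 g.py .495 .031 .03 84.4
python3 - <<'E'
from h import *
c=imaging.read_camera("top"); im=c["img"][:,:,::-1]
cv2.imwrite("pics/c5.png",cv2.convertScaleAbs(cv2.resize(im[200:350,100:250],None,fx=4,fy=4),alpha=2.2))
E
```

```text
t 5.6 p [0.4709 0.2542 0.0295] head 76.71073470608002 F [-1.3 -0.7  1.2] open 0.014373458829527602
shift [-2.646 -0.003 -0.935] turn [-0.0008 -0.0427 -0.0007]
```

View pics/c5.png

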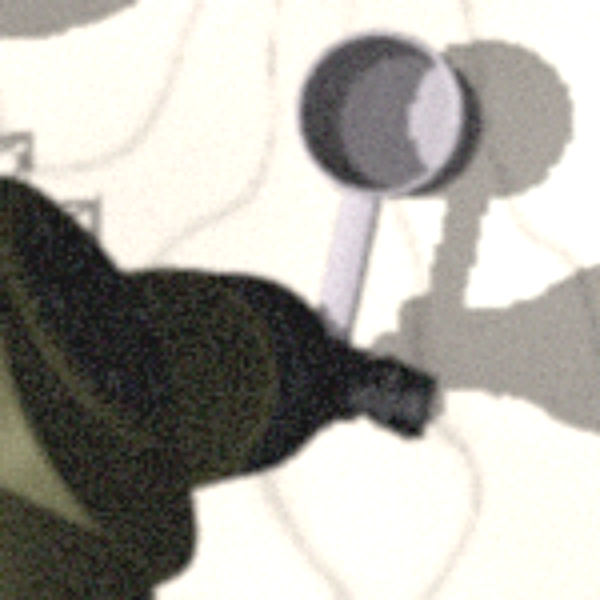

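step_arm:
  increments:
    - [[-0.14,0,-0.05],[0,0,0],1]
    - [[-0.32,0,-0.11],[0,-0.003,0],1]
    - [[-0.5,0,-0.17],[0,-0.007,0],1]
    - [[-0.68,0,-0.24],[0,-0.01,0],1]
    - [[-0.86,0,-0.3],[0,-0.014,0],1]

```text
t: 6.28
position: [0.4785, 0.18, 0.0296]
tcp_rot: [[0.187, -0.003, -0.982], [0.982, -0.002, 0.187], [-0.002, -1.0, 0.002]]
contact_force: [-0.6, 0.8, 0.7]
opening: 0.0143
```

step_arm:
  increments:
    - [[-0.18,0,-0.06],[0,0,0],1]
    - [[-0.36,0,-0.12],[0,-0.004,0],1]
    - [[-0.54,0,-0.18],[0,-0.007,0],1]
    - [[-0.72,0,-0.24],[0,-0.01,0],1]
    - [[-0.86,0,-0.29],[0,-0.014,0],1]

```text
t: 6.9
position: [0.4884, 0.1065, 0.0297]
tcp_rot: [[0.145, -0.003, -0.989], [0.99, -0.002, 0.145], [-0.002, -1.0, 0.003]]
contact_force: [0.6, 0.8, 0.7]
opening: 0.0147
```

```bash
python3 g.py .495 .031 .03 84.4
python3 - <<'E'
from h import *
c=imaging.read_camera("top"); im=c["img"][:,:,::-1]
cv2.imwrite("pics/c6.png",cv2.convertScaleAbs(cv2.resize(im[80:380,150:450],None,fx=2,fy=2),alpha=2.))
E
```

```text
t 6.9 p [0.4884 0.1065 0.0297] head 81.69131325756645 F [0.6 0.8 0.7] open 0.014685158719025045
shift [-0.922 -0.003 -0.218] turn [-0.0009 -0.015  -0.0007]
```

View pics/c6.png

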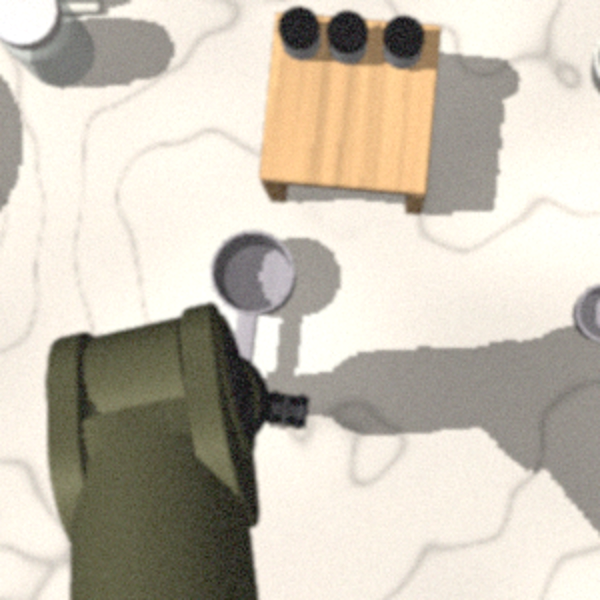

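The cup follows the gripper upright, with its rim at about (253,272) in the crop, in front of the shelf. Next: the rest of the sideways slide.

step_arm:
  increments:
    - [[-0.2,0,-0.05],[0,-0.003,0],1]
    - [[-0.4,0,-0.1],[0,-0.006,0],1]
    - [[-0.6,0,-0.15],[0,-0.01,0],1]
    - [[-0.8,0,-0.19],[0,-0.013,0],1]
    - [[-0.92,0,-0.22],[0,-0.015,0],1]

```text
t: 7.58
position: [0.4951, 0.0285, 0.0297]
tcp_rot: [[0.1, -0.003, -0.995], [0.995, -0.003, 0.1], [-0.003, -1.0, 0.003]]
contact_force: [-0.5, -0.1, -1.0]
opening: 0.0146
```

```bash
python3 g.py .495 .031 .03 84.4
python3 - <<'E'
from h import *
c=imaging.read_camera("top"); im=c["img"][:,:,::-1]
cv2.imwrite("pics/c7.png",cv2.convertScaleAbs(cv2.resize(im[130:330,230:430],None,fx=3,fy=3,interpolation=cv2.INTER_CUBIC),alpha=2.))
E
```

```text
t 7.575 p [0.4951 0.0285 0.0297] head 84.28402759094995 F [-0.5 -0.1 -1. ] open 0.014608425023781905
shift [ 0.031 -0.003  0.005] turn [-0.001  -0.0006 -0.0011]
```

View pics/c7.png

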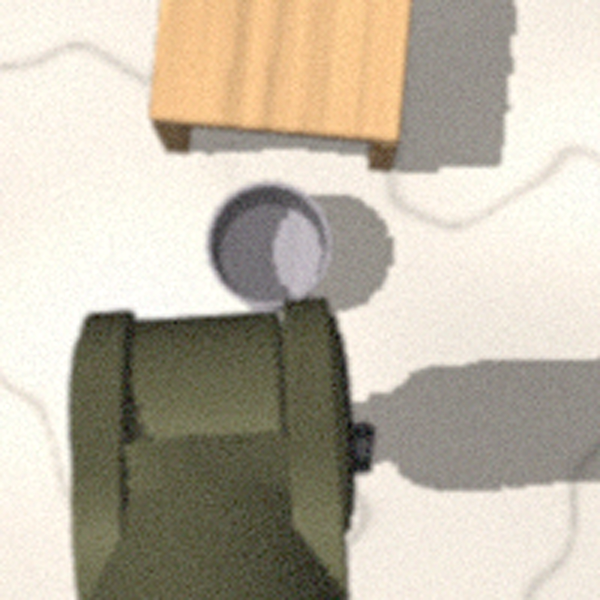

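Run:
```python
from h import *
c=imaging.read_camera("top"); f=lambda X,Y,z:ray(c,(230+X/3,130+Y/3),z)
ce=f(269.5,244,.055);print(ce, np.linalg.norm(f(208,244,.055)-f(331,244,.055)))
L,R_=f(151,118,.1),f(401,142,.1); print(L,R_)
print('feet',[np.round(f(*p,0),4) for p in[(168,151),(189,150),(370,166),(393,170)]])
print('rim front',f(269,182,.055))
for yaw in(-5.6,):
  a=np.radians(yaw);ex=np.array([np.cos(a),np.sin(a)]);ey=np.array([-ex[1],ex[0]])
  b=np.array([.661,.0152]);print((ce[:2]-b)@ex,(ce[:2]-b)@ey)
p=get_obs()["position"][:2];d=ce[:2]-p;print(np.linalg.norm(d),np.degrees(np.arctan2(d[1],d[0])))
```

```text
[0.60406284 0.01986067 0.055     ] 0.06899275963239902
[0.66707858 0.0816041  0.1       ] [ 0.65232389 -0.05211858  0.1       ]
feet [array([0.6679, 0.0816, 0.    ]), array([0.6683, 0.069 , 0.    ]), array([ 0.6573, -0.0391,  0.    ]), array([ 0.6547, -0.0528,  0.    ])]
rim front [0.63917545 0.01982024 0.055     ]
-0.05712022559783125 -0.0009176703541351765
0.1091520415133829 -4.275134521776691
```

step_arm:
  increments:
    - [[0,0,-0.12],[0,0,0],1]
    - [[0,0,-0.26],[0,0,0],1]
    - [[0,0,-0.4],[0,0,0],1]
    - [[0,0,-0.54],[0,0,0],1]
    - [[0.01,0,-0.68],[0,0,0],1]

```text
t: 8.3
position: [0.5502, 0.0232, 0.0295]
tcp_rot: [[0.101, -0.004, -0.995], [0.995, -0.004, 0.101], [-0.004, -1.0, 0.003]]
contact_force: [-1.9, 1.1, 1.9]
opening: 0.0148
```

```bash
python3 g.py .6025 .0195 .03 84.4
python3 - <<'E'
from h import *
c=imaging.read_camera("top"); im=c["img"][:,:,::-1]
cv2.imwrite("pics/c8.png",cv2.convertScaleAbs(cv2.resize(im[130:330,230:430],None,fx=3,fy=3,interpolation=cv2.INTER_CUBIC),alpha=2.))
E
```

```text
t 8.3 p [0.5502 0.0232 0.0295] head 84.19651397916205 F [-1.9  1.1  1.9] open 0.014824711180050857
shift [ 0.019 -0.008 -0.655] turn [-0.001  -0.0011 -0.0013]
```

View pics/c8.png

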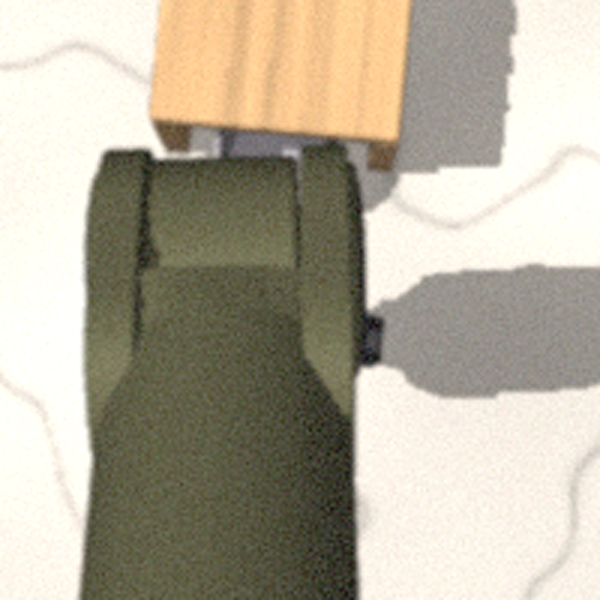

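The cup is entering between the panels; its rim spans about x 217 to 298 under the board edge, between the inner panel faces at about 190 and 370. No contact force. Pushing the rest of the way.

step_arm:
  increments:
    - [[0.01,0,-0.12],[0,0,0],1]
    - [[0.02,0,-0.26],[0,0,0],1]
    - [[0.02,0,-0.4],[0,0,0],1]
    - [[0.02,0,-0.54],[0,0,0],1]
    - [[0.02,0,-0.65],[0,0,0],1]

```text
t: 8.98
position: [0.6046, 0.0194, 0.0297]
tcp_rot: [[0.101, -0.001, -0.995], [0.995, -0.004, 0.101], [-0.004, -1.0, 0.001]]
contact_force: [-1.5, 1.2, 1.6]
opening: 0.0151
```

```bash
python3 g.py .6025 .0195 .03 84.4
python3 - <<'E'
from h import *
s=imaging.read_camera("scene"); im=s["img"][:,:,::-1]
cv2.imwrite("pics/s9.png",cv2.convertScaleAbs(cv2.resize(im[150:350,290:490],None,fx=3,fy=3,interpolation=cv2.INTER_CUBIC),alpha=2.))
E
```

```text
t 8.975 p [0.6046 0.0194 0.0297] head 84.18783220830704 F [-1.5  1.2  1.6] open 0.015069019159008573
shift [-0.001 -0.004  0.027] turn [-0.0002 -0.0012 -0.0013]
```

View pics/s9.png

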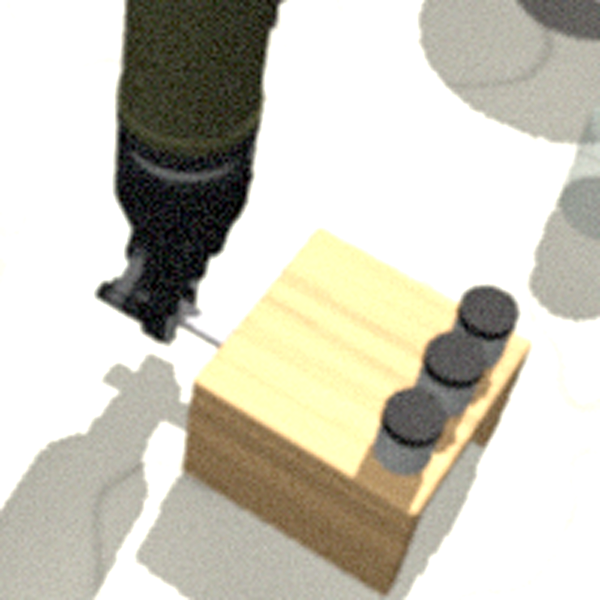

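step_arm:
  increments:
    - [[0,0,0],[0,0,0],0.6]
    - [[0,0,0],[0,0,0],0.3]
    - [[0,0,0],[0,0,0],0]
    - [[0,0,0],[0,0,0],-0.3]
    - [[0,0,0],[0,0,0],-0.3]

```text
t: 9.65
position: [0.6057, 0.0192, 0.0299]
tcp_rot: [[0.101, 0.001, -0.995], [0.995, -0.004, 0.101], [-0.004, -1.0, -0.001]]
contact_force: [0.3, -0.8, -0.0]
opening: 0.0557
```

step_arm:
  increments:
    - [[0,-0.12,0],[0,0,0],-0.3]
    - [[0,-0.25,0],[0,0,0],-0.3]
    - [[0,-0.45,0.05],[0,0,0],-0.3]
    - [[0,-0.7,0.1],[0,0,0],-0.3]
    - [[0,-0.95,0.2],[0,0,0],-0.3]

```text
t: 10.28
position: [0.5898, 0.0212, 0.1078]
tcp_rot: [[0.101, 0.002, -0.995], [0.995, -0.004, 0.101], [-0.004, -1.0, -0.002]]
contact_force: [0.1, 0.7, 0.5]
opening: 0.0556
```

step_arm:
  increments:
    - [[0,-0.2,0.2],[0,0,0],-0.3]
    - [[0,-0.4,0.4],[0,0,0],-0.3]
    - [[0,-0.6,0.6],[0,0,0],-0.3]
    - [[0,-0.7,0.8],[0,0,0],-0.3]
    - [[0,-0.8,1],[0,0,0],-0.3]

```text
t: 10.9
position: [0.5093, 0.0296, 0.1732]
tcp_rot: [[0.101, 0.003, -0.995], [0.995, -0.004, 0.101], [-0.003, -1.0, -0.004]]
contact_force: [-0.1, -0.2, -0.2]
opening: 0.0556
```

step_arm:
  increments:
    - [[0.2,0,0],[0,0,0],-0.3]
    - [[0.4,0,0],[0,0,0],-0.3]
    - [[0.6,0,0],[0,0,0],-0.3]
    - [[0.8,0,0],[0,0,0],-0.3]
    - [[1,0,0],[0,0,0],-0.3]

```text
t: 11.52
position: [0.5175, 0.1105, 0.1726]
tcp_rot: [[0.101, 0.003, -0.995], [0.995, -0.004, 0.101], [-0.004, -1.0, -0.003]]
contact_force: [-0.4, -0.2, 0.7]
opening: 0.0555
```

step_arm:
  increments:
    - [[0.2,0,0],[0,0,0],-0.3]
    - [[0.4,0,0],[0,0,0],-0.3]
    - [[0.6,0,0],[0,0,0],-0.3]
    - [[0.8,0,0],[0,0,0],-0.3]
    - [[1,0,0],[0,0,0],-0.3]

```text
t: 12.15
position: [0.5257, 0.1911, 0.1723]
tcp_rot: [[0.101, 0.003, -0.995], [0.995, -0.004, 0.101], [-0.004, -1.0, -0.003]]
contact_force: [-0.0, 0.5, -0.5]
opening: 0.0556
```

```bash
python3 g.py .6025 .0195 .03 84.4
python3 - <<'E'
from h import *
c=imaging.read_camera("top"); im=c["img"][:,:,::-1]
cv2.imwrite("pics/c10.png",cv2.convertScaleAbs(cv2.resize(im[70:270,230:490],None,fx=3,fy=3,interpolation=cv2.INTER_CUBIC),alpha=2.))
s=imaging.read_camera("scene"); im=s["img"][:,:,::-1]
cv2.imwrite("pics/s10.png",cv2.convertScaleAbs(cv2.resize(im[150:350,290:490],None,fx=3,fy=3,interpolation=cv2.INTER_CUBIC),alpha=2.))
E
```

```text
t 12.15 p [0.5257 0.1911 0.1723] head 84.20271012066793 F [-0.   0.5 -0.5] open 0.05564344549777662
shift [-2.031  1.789 -1.167] turn [ 0.0009 -0.0011 -0.0011]
```

View pics/c10.png

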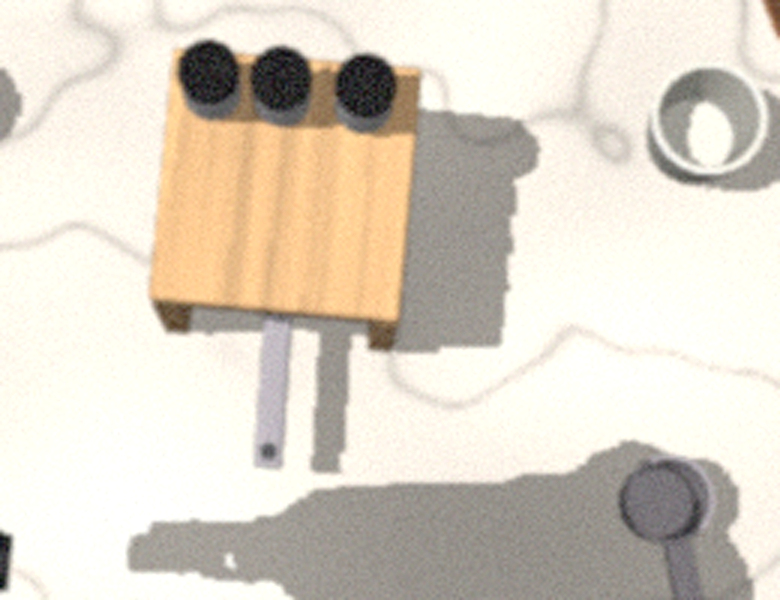

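View pics/s10.png

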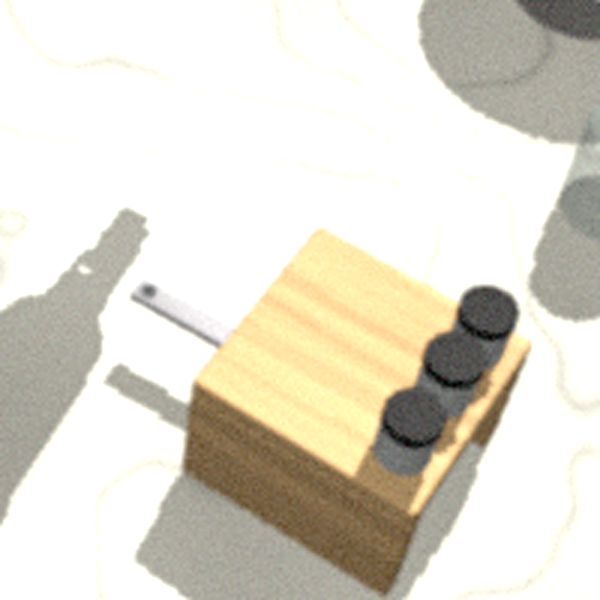

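Only the handle shows, from about (276,320) to its end at (267,466) in the top crop. I'll derive the cup's place from it before handing in.

Run:
```python
from h import *
c=imaging.read_camera("top"); f=lambda X,Y,z:ray(c,(230+X/3,70+Y/3),z)
e=f(267.5,467,.0525)[:2];r=f(276.5,320,.0525)[:2];d=(r-e)/np.linalg.norm(r-e)
s=imaging.read_camera("scene"); es=ray(s,(290+139/3,150+292/3),.0525)[:2]; print('tip top/scene',e,es)
a=np.radians(-5.6);ex=np.array([np.cos(a),np.sin(a)]);ey=np.array([-ex[1],ex[0]]);b=np.array([.661,.0152])
for n,q in dict(tip=e,grip=e+.025*d,center=e+.135*d).items(): print(n,(q-b)@ex,(q-b)@ey)
print('yaw',np.degrees(np.arctan2(d[1],d[0])))
print('small rim', f(663,500,.035), 'start(452,236):',ray(c,(452,236),.035))
```

```text
tip top/scene [0.58010197 0.02127197] [0.58736048 0.0157931 ]
tip -0.08110445628554704 -0.0018512752885633725
grip -0.05611410603521368 -0.0011567291305102363
center 0.05384343506625279 0.0018992739649235297
yaw -4.008012622994385
small rim [ 0.56037807 -0.2032593   0.035     ] start(452,236): [ 0.56150069 -0.20499348  0.035     ]
```

Every check is well within limits: the cup's centre is at x ≈ 54 mm, y ≈ 2 mm, and its grip point at x ≈ -56 mm. Handing in.

Run:
```python
from station import workorder
print(workorder.finish_job())
```

```text
the job is handed in; nothing more can be done
None
```

I gripped the larger cup by its handle and slid it upright across the counter and into the shelf. I then released it, backed the arm clear and handed the job in at about 12 s of the 38 s allowed.

**Cup position:** the last top view, measured from the visible handle, puts the cup's axis about 54 mm behind the board's front edge (at least 33 mm needed). It is about 2 mm off the middle (25 mm allowed), and the grip point sticks out about 56 mm in front (at least 5 mm needed).

**Upright:** I could not see the cup itself under the board. Both views show the handle lying level, and the tool stayed within 1 mm of its grasp height throughout the slide.

**Smaller cup:** it was within about 2 mm of where it started, which is as fine as I could measure.

**Contact:** the forces stayed within about 3 N, and the gripper was open and well away at hand-in.

**Disagreement:** the two cameras put the handle's end about 9 mm apart (7 mm in x, 5 mm in y), more than the 2 mm calibration would explain. The scene-camera pixel was read roughly by eye. Even an error that size would leave all the limits met.

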